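# Load the battery cartridges and start the backup unit

## Task

First turn the selector of the control box back to its first mark (off, fully anticlockwise). Then load every battery cartridge that lies on the desk into the cradle, one to a bay, any bays: hook its tongue under the bay's lip, then rotate the other end down until the cartridge lies flat and fully home. When all are home, turn the selector to its middle mark, slide the guard fully off the start button, press the button fully down, let it go and slide the guard fully back over it. Leave the other things on the desk where they are.

Things in the scene. Friction and masses are not known exactly. Their poses are not given: they have to be found in the camera images.
- cart0_c (a point): battery cartridge, 0.3 kg: black block 105 long (x) x 46 wide (y) x 34 high (mm); tongue 36 wide, 8 thick, flush with the underside, stands 20 out of its -x end (tip at x = -72.5; heel face at x = 52.5); grey rib on top, 60 (x) x 16 (y), 34 to 64 above the underside. The point: mid-block, 32 above the underside; z up through the rib. Starts flat, rib up. May be absent (None).
- cart1_c (a point): another battery cartridge, exactly like cart0. May be absent (None).
- cart2_c (a point): another battery cartridge, exactly like cart0. May be absent (None).
- cart3_c (a point): another battery cartridge, exactly like cart0. May be absent (None).
- cradle: grey cradle fixed to the desk: four bays side by side along its y, 64 mm apart, open above. x runs from the lip (robot's side) to the heel wall. Bay floors level, 12 mm above the desk; bays 52 mm wide between dividers 12 mm high, 129 mm long inside. Lip and heel wall are 119 mm apart: a cartridge (125 mm) cannot go in flat. Nothing latches: cartridges lie by their weight.
- bay0 (a point): bay at the cradle's -y end. The point: where a cartridge's point lies when home (play 2 mm along x, 3 mm along y each way), 32 mm above the bay floor; axes as the cradle's. Stop face at x = -74.5 mm; over it an aluminium lip 5 mm thick, edge at x = -64.5 (10 mm overhang), its underside 14 mm above the floor. Heel wall at x = 54.5, 10 mm above the floor.
- bay1 (a point): seat point of the next bay towards +y (number 1), like bay0
- bay2 (a point): seat point of the next bay towards +y (number 2), like bay0
- bay3 (a point): seat point of the next bay towards +y (number 3), like bay0
- selector_grip (a point): selector knob at the far end of the grey control box (230 x 110 x 40 mm, fixed): grip bar 46 long (x) x 12 thick x 24 mm high, top 75 mm above the desk, over a disc 48 mm across, top 51 mm above the desk. The point: on the vertical turning axis, 63 mm above the desk. The frame turns with the knob, x along the bar to the white pointer end.
- selector (a joint): angle, rad, clockwise seen from above: 0 first mark (off), 0.8 middle mark (the longer one), 1.6 last mark; stops just beyond. Starts at the middle or the last. At 0.8 the pointer points away from the button, along the box. Springy detents, about 0.06 N m between marks; let go, it springs to the nearest mark.
- guard_grip (a point): fin on the sliding guard over the start button: 36 long (x) x 12 thick (y) x 26 mm high, top 80.5 mm above the desk. The point: middle of the fin, 67.5 mm above the desk, moves with the guard. Plate below it 44 x 50 x 4 mm, top 54.5 mm above the desk. x towards the knob; the guard opens along -x (towards the robot).
- guard (a joint): travel of the guard, m: 0 closed over the button, 0.05 fully open; slides with about 1.5 N and stays where it is left
- start_top (a point): centre of the top of the released start button, 48 mm above the desk: white, 28 mm across, 67 mm from the knob's axis, hidden under the closed guard. Fixed; x towards the knob, z up. With the guard fully open the plate's edge is 28 mm from this point.
- start (a joint): how far the button is pressed, m: 0 released, 0.006 fully down (about 4.2 N); springs back
- mug: white mug, 80 across, 90 mm high; bystander, origin under its centre
- tape: roll of clear tape lying flat, 90 across, 24 mm high; bystander
- stapler: stapler, 140 x 34 x 43 mm; bystander
- mouse: computer mouse, 105 x 62 x 34 mm; bystander
- screwdriver: screwdriver lying on the desk, 170 mm long; bystander
- adapter: black power adapter, 110 x 50 x 32 mm; bystander
- carton: small cardboard box, 120 x 90 x 80 mm; bystander

How it is judged:
By the outcome, as a careful person would: the job done as asked, in the order asked, and still so for the second after the job is handed in, with the robot touching nothing.
Of cart0, cart1, cart2, cart3 only 2 to 4 are there at a start; the rules pass over those that are not, and their reading is None.
At some moment in a run one of cart0, cart1, cart2, cart3 may be knocked a few centimetres aside while the robot is not near it.
Once in a run the grip may slacken for a moment while it holds something.
It also fails if it takes over 210 s, if anything falls off the work surface, if the arm or the gripper's body presses on something with over 40 N, if the wrist force passes 120 N, or if a joint passes its speed limit or range.

## Robot

A 7-joint arm with a two-finger parallel gripper is mounted at the origin on the work surface. World frame = base frame: x ahead of the robot, y to its left, z up, the work surface at z = 0. Lengths are in m, angles in rad, forces in N, time in s.
With the tool pointing down it reaches from about 0.425 to 0.875 m from the base axis. Payload 4.7 kg.
Tool frame: the origin (TCP) lies at the very end of the fingers, on their centre line; the grasp point (between the pads) lies 19 mm behind it; z points along the fingers, y is the line along which they close (so a half turn about z gives the same grasp; the last joint's range is limited). The gripper opens to 87 mm and grips with 3 to 60 N. Pads are 19 mm wide; open, the fingers measure 117 mm over their backs; the gripper's body (75 mm by 190 mm) begins 51 mm behind the grasp point.
Start: joints at [-1.118, 0.321, -0.07, 1.45, 0.023, 1.371, -0.057], TCP at [0.276, 0.588, 0.223] pointing down, gripper open.
Joint ranges: [-2.86, 2.86], [-0.3, 2.09], [-1.38, 1.24], [0.06, 2.45], [-1.56, 4.7], [0.09, 2.05], [-2.69, 2.69]. Speed limits (rad/s): [2.57, 2.57, 3.14, 3.14, 3.14, 3.14, 3.14].

## Interface

Orientations are given as a rotation vector (axis times angle).
In Python, from bench import ctrl, imaging, ticket gives the robot as it stands.
- The arm moves only by the tool jog_arm, never from a script. Its argument "rows" is text: rows parted by semicolons, each of 7 numbers parted by spaces: the shift along the tool's x, y, z in cm, then the turn, a rotation vector about the tool's x, y, z in rad, then the closure, from -1 (fully open) to 1 (shut), so that 0 is half open. A call has 1 to 5 rows; each row shifts and turns the commanded pose from where the row before left it, along the tool's axes as they then stand; what a row does not reach is not made up. A row lasts 1/8 s, in which the tool goes at most 62.5 mm and 10.7 degrees, less where a joint would pass 70% of its speed; a pose out of reach is approached as far as the arm can. A call with a gripper value outside its range is refused whole. The fingers move at their own pace and stop on an object; "force" is the grip in N (left out, the last holds). Time passes only in rows, so rows that do not move let the fingers close. It gives the time, the measured TCP pose, the force, the opening and the grip force at its end, in the units of the state.
- ctrl.get_state(): the state, without advancing time (a new reading comes with each control period).
- imaging.get_image(name): name is "scene" or "top"; returns a dict with "img" (480x640x3 uint8, blue, green, red), "vertical_fov" (degrees; the focal length in pixels is half the picture's height over the tangent of half this angle, whatever the lens; pixels are square), "cx", "cy" (the principal point, pixels), "k1" (the pictures are not rectified: a ray, as slopes to the right and down, at radius r is drawn at 1 + k1 r^2 times it, then the intrinsics apply), "origin" and "orientation" of the camera in the world. Camera axes: x right, y down, z forward; pixel columns grow to the right and rows downward; lengths in m; the calibration is good to about 2 mm. A picture is of the moment at which its call begins. There is no depth.
- ticket.close_job(): hands the job in; it is judged then, once.
The state is a dict: "time": time; "joint_positions": joint angles; "qd": joint speeds; "joint_torque": joint torques, N m; "position": TCP position; "tool_rot": TCP orientation; "ft_force": force on the tool from outside, world axes, zero at the start; "torque": the same for the moment, N m; "grip_width": opening from 0.0 (shut) to 1.0 (fully open); "grip_force": force on a finger pad.
Only numpy, scipy, OpenCV 4.12 (cv2) and the standard library are available. Lean on these libraries where they do the work, as an engineer would, in place of code of your own. Each camera call takes 0.05 s, during which the arm holds its last target. There are 200 camera calls.

## Working session

There is one attempt and no reset: what is moved stays moved. The work goes in short steps, Python scripts to look and compute and a tool call to move; the robot and the scene stay as the last step left them, time stands still between calls to the robot, and variables do not carry over. Pictures are saved under pics/ and viewed, at most 14 in all, crops included, and the job is handed in when it is done.

Besides the shell and the picture viewer there is one more tool, called after "Request:" as name(argument=value, ...) on one line, values as JSON. jog_arm: Moves the arm, as the interface text tells. Its arguments: {"type":"object","properties":{"rows":{"type":"string"},"force":{"type":"number"}},"required":["rows"]}

```bash
ls; mkdir -p pics
cat > h.py <<'E'
import numpy as np, cv2
from scipy.spatial.transform import Rotation as R
from bench import ctrl, imaging, ticket
def cam(name):
    d=imaging.get_image(name); return d
def Rm(d):
    o=np.array(d["orientation"],float)
    return o if o.shape==(3,3) else R.from_rotvec(o).as_matrix()
def ray(d,u,v):
    f=240/np.tan(np.radians(d["vertical_fov"])/2)
    K=np.array([[f,0,d["cx"]],[0,f,d["cy"]],[0,0,1]])
    p=cv2.undistortPoints(np.array([[[u,v]]],float),K,np.array([d["k1"],0,0,0,0.]),None,None)[0,0]
    return np.array(d["origin"]),Rm(d)@np.array([p[0],p[1],1])
def onz(d,u,v,z):
    o,r=ray(d,u,v); return o+r*(z-o[2])/r[2]
def proj(d,P):
    f=240/np.tan(np.radians(d["vertical_fov"])/2)
    q=Rm(d).T@(np.array(P)-np.array(d["origin"])); s=q[:2]/q[2]; s=s*(1+d["k1"]*(s@s))
    return s*f+[d["cx"],d["cy"]]
E
python3 - <<'E'
from h import *
import pickle
for n in("scene","top"):
    d=cam(n); cv2.imwrite(f"pics/{n}0.png",d["img"]); pickle.dump(d,open(f"{n}0.pkl","wb"))
    print({k:v for k,v in d.items() if k!="img"})
print(ctrl.get_state())
E
```

```text
pics
{'vertical_fov': 47.724832708990945, 'cx': 312.28579563551284, 'cy': 233.14415407239144, 'k1': -0.05998463596082481, 'origin': array([1.24791035, 0.17992583, 1.10623529]), 'orientation': array([-1.62506907, -2.16519941,  0.69098763])}
{'vertical_fov': 56.568817507652874, 'cx': 311.2887987717207, 'cy': 233.3023535724673, 'k1': -0.10057284605141092, 'origin': array([ 0.50763648, -0.05300509,  0.92783526]), 'orientation': array([-2.15006887,  2.20961721, -0.12903219])}
{'time': 0.1, 'joint_positions': array([-1.117893  ,  0.32171613, -0.07011138,  1.45154608,  0.02256723,
        1.37078315, -0.05690146]), 'qd': array([-0.00130577, -0.00223568,  0.00021771, -0.00142157, -0.00143741,
       -0.0002152 , -0.00085116]), 'joint_torque': array([-7.21176220e-04, -4.92567694e+01, -4.06101784e-01, -3.13401532e+01,
       -6.41737296e-02,  3.93675151e-02,  6.34934077e-05]), 'position': array([0.27596758, 0.58797019, 0.22159581]), 'tool_rot': array([-6.83616999e-01, -3.06599214e+00,  2.57038680e-03]), 'ft_force': array([ 0.12529561, -0.53236291, -0.36049962]), 'torque': array([-0.0491866 ,  0.03780919, -0.00820495]), 'grip_force': 0.0, 'grip_width': 0.9999022909324391}
```

View pics/top0.png

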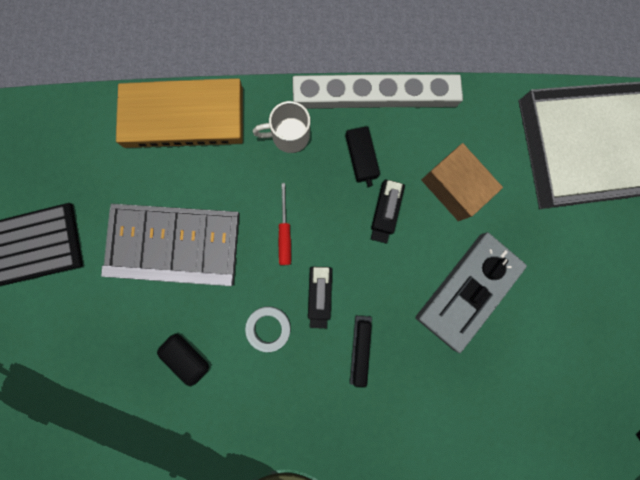

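View pics/scene0.png

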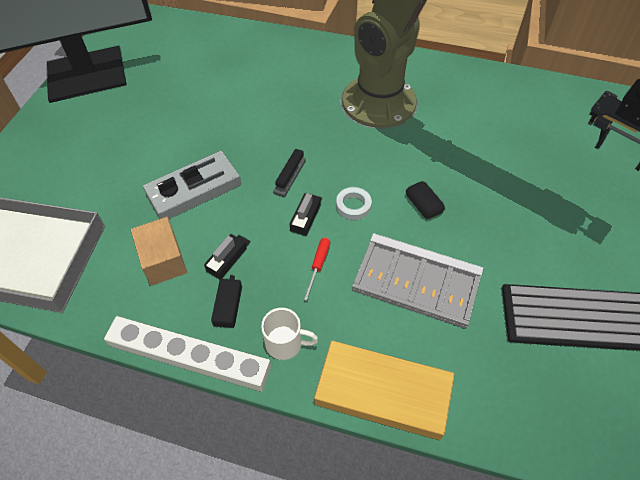

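The top view shows two cartridges, at (320,297) and (388,210), each with its white heel end away from the robot. The cradle is at (170,245) with its lip on the robot side, and the control box at (472,292) with the knob at (495,267). I'll zoom in for details.

Run:
```python
import cv2,pickle,numpy as np
t=pickle.load(open("top0.pkl","rb"))["img"]; s=pickle.load(open("scene0.pkl","rb"))["img"]
z=lambda im,x,y,w,h,k:cv2.resize(im[y:y+h,x:x+w],None,fx=k,fy=k,interpolation=cv2.INTER_CUBIC)
a=np.hstack([z(t,410,225,125,130,3.2),z(t,300,170,125,130,3.2)*1])
a2=np.hstack([z(t,295,255,62,75,3.2),z(t,95,195,188,75,3.2)])
a=np.clip(a.astype(int)*1.6,0,255).astype(np.uint8)
cv2.imwrite("pics/c1.png",a)
b=np.hstack([z(s,140,145,110,75,3.6),z(s,200,190,110,75,3.6)])
b=np.clip(b.astype(int)*1.6,0,255).astype(np.uint8)
c=z(s,345,230,150,100,4)
cv2.imwrite("pics/c2.png",np.vstack([b,np.zeros((10,b.shape[1],3),np.uint8),np.hstack([z(t,95,195,150,100,2.6),z(s,345,230,150,100,2.6)])[:, :b.shape[1]]]) if False else b)
cv2.imwrite("pics/c3.png",np.hstack([z(t,95,195,150,100,2.6),z(s,345,230,150,100,2.6)]))
```

```text
(no output)
```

View pics/c1.png

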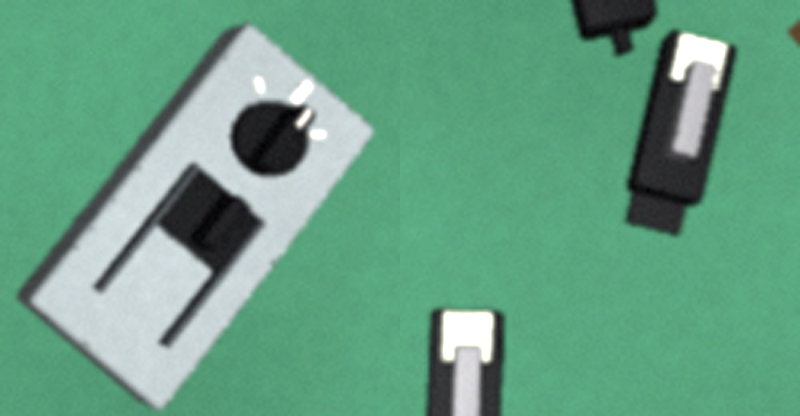

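View pics/c2.png

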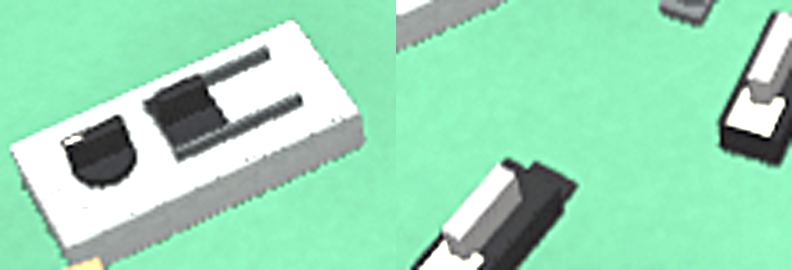

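View pics/c3.png

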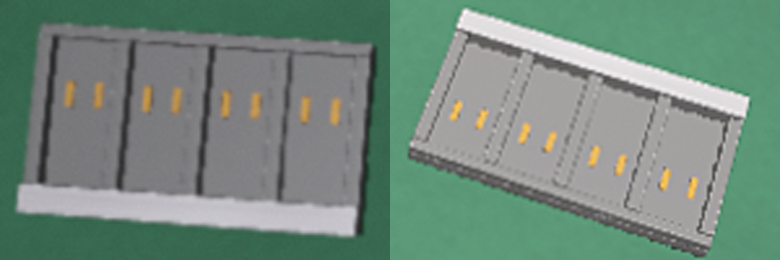

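```bash
cat >> h.py <<'E'
def comps(img,lo,hi,box,amin=40,smax=60):
    x0,y0,x1,y1=box; h=cv2.cvtColor(img,cv2.COLOR_BGR2HSV)[y0:y1,x0:x1]
    m=((h[...,2]>=lo)&(h[...,2]<=hi)&(h[...,1]<=smax)).astype(np.uint8)
    n,l,st,c=cv2.connectedComponentsWithStats(m)
    o=[]
    for i in range(1,n):
        if st[i,4]>=amin:
            cs,_=cv2.findContours((l==i).astype(np.uint8),cv2.RETR_EXTERNAL,cv2.CHAIN_APPROX_NONE)
            r=cv2.minAreaRect(max(cs,key=cv2.contourArea)+np.array([x0,y0]))
            o.append((st[i,4],c[i]+[x0,y0],cv2.boxPoints(r)))
    return o
E
python3 - <<'E'
from h import *
import pickle
np.set_printoptions(precision=4,suppress=True)
t=pickle.load(open("top0.pkl","rb")); s=pickle.load(open("scene0.pkl","rb"))
for nm,d,boxes in(("top",t,{"A":(370,175,410,245),"B":(305,262,335,330)}),("scene",s,{"A":(200,230,255,280),"B":(285,190,325,240)})):
  for k,b in boxes.items():
    for lo,hi,z in((100,190,.064),(200,255,.034)):
      for a,c,r in comps(d["img"],lo,hi,b,30):
        P=np.array([onz(d,*p,z)[:2] for p in r]); e=[np.linalg.norm(P[i]-P[(i+1)%4]) for i in(0,1)]
        i=int(np.argmax(e)); v=P[(i+1)%4]-P[i]; v*=np.sign(v[0])
        print(nm,k,z,a,c,onz(d,*c,z)[:2],P.mean(0),e,np.degrees(np.arctan2(v[1],v[0])))
T=lambda L,x0,y0,k:[(x0+x/k,y0+y/k) for x,y in L]
print("box top"); B=np.array([onz(t,*p,.04)[:2] for p in T([(248,25),(373,130),(160,408),(28,300)],410,225,3.2)]);print(B,B.mean(0))
print("sc",np.array([onz(s,*p,.04)[:2] for p in T([(10,150),(295,20),(365,105),(65,248)],140,145,3.6)]))
print("knob bar",[onz(t,*p,.075)[:2] for p in T([(258,165),(312,110)],410,225,3.2)],"disc",onz(t,*T([(270,138)],410,225,3.2)[0],.051)[:2])
print("lip top",np.array([onz(t,*p,.031)[:2] for p in T([(18,183),(360,205),(355,236),(15,212)],95,195,2.6)]))
print("lip sc",np.array([onz(s,*p,.031)[:2] for p in T([(749-390,97),(466-390,10),(458-390,28),(745-390,117)],345,230,2.6)]))
print("outer far top",[onz(t,*p,.022)[:2] for p in T([(40,24),(374,45)],95,195,2.6)])
for k,d,bx in(("top",t,(95,195,245,290)),("sc",s,(345,230,495,330))):
  h=cv2.cvtColor(d["img"],cv2.COLOR_BGR2HSV)[bx[1]:bx[3],bx[0]:bx[2]]
  m=((h[...,1]>110)&(h[...,0]<30)&(h[...,2]>110)).astype(np.uint8)
  n,l,st,c=cv2.connectedComponentsWithStats(m)
  print(k,np.array([np.r_[onz(d,*(c[i]+bx[:2]),.012)[:2],st[i,4]] for i in range(1,n) if st[i,4]>6]))
E
```

```text
top A 0.064 275 [392.12   198.8509] [ 0.6571 -0.2328] [ 0.6576 -0.2296] [np.float64(0.0738074732296247), np.float64(0.030473684801932962)] -16.552604742410303
top A 0.034 85 [392.7647 185.8824] [ 0.6892 -0.2417] [ 0.6845 -0.2421] [np.float64(0.02428346414871483), np.float64(0.027197070104384706)] 80.6287010864949
top B 0.064 305 [320.4393 288.5311] [ 0.4855 -0.0858] [ 0.4876 -0.086 ] [np.float64(0.02902955397316277), np.float64(0.07873439744436295)] -1.7762070496803553
top B 0.034 130 [320.2077 272.6308] [ 0.5164 -0.0874] [ 0.5137 -0.0879] [np.float64(0.026027644408728103), np.float64(0.023933955332698518)] 88.38680719149214
scene A 0.064 155 [222.4129 245.6839] [ 0.6497 -0.2303] [ 0.6497 -0.2304] [np.float64(0.06102123296135753), np.float64(0.016946765750101983)] -15.516142223932894
scene A 0.034 115 [214.3217 264.1043] [ 0.6856 -0.2411] [ 0.6825 -0.2409] [np.float64(0.03239283185264408), np.float64(0.030717372882176974)] -11.754368876007293
scene B 0.064 134 [304.6119 202.6567] [ 0.4774 -0.0841] [ 0.4768 -0.0839] [np.float64(0.062104787934793515), np.float64(0.01652166105030172)] -
[... 402 characters left out ...]
0.5301, -0.4554])] disc [ 0.5141 -0.4378]
lip top [[0.5418 0.3564]
 [0.5186 0.0864]
 [0.4949 0.0906]
 [0.5191 0.3587]]
lip sc [[0.5212 0.3598]
 [0.4983 0.0966]
 [0.5199 0.094 ]
 [0.5429 0.3587]]
outer far top [array([0.6689, 0.3446]), array([0.6442, 0.0752])]
top [[ 0.614   0.3241 22.    ]
 [ 0.6121  0.3006 23.    ]
 [ 0.6086  0.2605 26.    ]
 [ 0.6064  0.2365 21.    ]
 [ 0.6025  0.1968 27.    ]
 [ 0.6014  0.1725 23.    ]
 [ 0.5965  0.1329 27.    ]
 [ 0.594   0.1091 25.    ]]
sc [[ 0.5941  0.1095 18.    ]
 [ 0.596   0.1336 18.    ]
 [ 0.5999  0.1734 18.    ]
 [ 0.6023  0.1972 17.    ]
 [ 0.6058  0.2371 18.    ]
 [ 0.6077  0.2609 18.    ]
 [ 0.6115  0.3005 20.    ]
 [ 0.6135  0.3245 21.    ]]
```

```bash
cat >> h.py <<'E'
def Rt(psi,tilt=0):
    "tool y at azimuth psi deg, pointing down, then turned by tilt deg about tool y"
    a=np.radians(psi); y=np.array([np.cos(a),np.sin(a),0]); z=np.array([0,0,-1.]); x=np.cross(y,z)
    return np.stack([x,y,z],1)@R.from_rotvec([0,np.radians(tilt),0]).as_matrix()
def plan(*wps,q=1,f=2):
    "wps: (xyz, psi, tilt, nrows, grip[, dpsi for long way])"
    s=ctrl.get_state(); p=np.array(s["position"]); r=R.from_rotvec(s["tool_rot"]).as_matrix()
    out=[]
    for w in wps:
        P,psi,tilt,n,g=w[:5]; P=np.array(P,float); E=Rt(psi,tilt); p0=p.copy()
        rv=R.from_matrix(r.T@E).as_rotvec()
        if len(w)>5: rv=np.array([0,0,w[5]])
        r0=r.copy()
        for i in range(1,n+1):
            tp=p0+(P-p0)*i/n; tr=r0@R.from_rotvec(rv*i/n).as_matrix()
            sh=np.round(r.T@(tp-p)*100,q); tu=np.round(R.from_matrix(r.T@tr).as_rotvec(),f)
            p=p+r@(sh/100); r=r@R.from_rotvec(tu).as_matrix()
            out.append(" ".join("%g"%(v+0) for v in [*sh,*tu,g]))
    for i in range(0,len(out),5): print("; ".join(out[i:i+5]))
    print("end",p.round(4))
def st():
    s=ctrl.get_state(); r=R.from_rotvec(s["tool_rot"]).as_matrix()
    print("t%.2f"%s["time"],np.round(s["position"],4),"psi %.1f"%np.degrees(np.arctan2(r[1,1],r[0,1])),"tilt",np.round(np.degrees(np.arcsin(r[2,0])),1),"F",np.round(s["ft_force"],1),"w %.1f"%(87*s["grip_width"]),"gf",round(float(s["grip_force"]),1),"q",np.round(s["joint_positions"],2))
E
python3 - <<'E'
from h import *
import pickle
np.set_printoptions(precision=4,suppress=True)
# psi 65 -> -131.5 clockwise seen from above = tool +z turn of 196.5deg
plan(((.52,.1,.25),0,0,11,0,1.8),((.5145,-.4365,.15),-131.5,0,11,0))
s=pickle.load(open("scene0.pkl","rb")); t=pickle.load(open("top0.pkl","rb"))
K=np.array([.5145,-.4365]);u=np.array([np.cos(np.radians(-41.5)),np.sin(np.radians(-41.5))])
for d in (t,s): # predicted bar-top ends, fin-top ends
    print([proj(d,[*(K+u*a),z]).round(1) for a,z in((-.023,.075),(.023,.075),(-.085,.0805),(-.049,.0805))])
E
```

```text
-3.9 -3.1 -0.3 0 0 0.16 0; -4.3 -2.4 -0.2 0 0 0.17 0; -4.7 -1.6 -0.3 0 0 0.16 0; -4.9 -0.9 -0.2 0 0 0.16 0; -4.9 -0.1 -0.3 0 0 0.17 0
-5 0.8 -0.2 0 0 0.16 0; -4.7 1.5 -0.3 0 0 0.17 0; -4.4 2.3 -0.2 0 0 0.16 0; -4 2.9 -0.3 0 0 0.16 0; -3.4 3.6 -0.2 0 0 0.17 0
-2.8 4.1 -0.3 0 0 0.16 0; -3.9 3 0.9 0 0 0.15 0; -3.3 3.5 0.9 0 0 0.15 0; -2.8 4 1 0 0 0.14 0; -2.3 4.3 0.9 0 0 0.15 0
-1.5 4.7 0.9 0 0 0.15 0; -0.9 4.8 0.9 0 0 0.15 0; -0.1 4.8 0.9 0 0 0.15 0; 0.6 4.9 0.9 0 0 0.14 0; 1.3 4.7 1 0 0 0.15 0
2 4.4 0.9 0 0 0.15 0; 2.6 4.1 0.9 0 0 0.15 0
end [ 0.5146 -0.4362  0.15  ]
[array([491.9, 276.7]), array([505.7, 258.6]), array([474. , 301.7]), array([485.2, 287.1])]
[array([174.1, 177.2]), array([157.2, 184.9]), array([196. , 165.7]), array([183.1, 171.5])]
```

Request:
jog_arm(rows="-3.9 -3.1 -0.3 0 0 0.16 0; -4.3 -2.4 -0.2 0 0 0.17 0; -4.7 -1.6 -0.3 0 0 0.16 0; -4.9 -0.9 -0.2 0 0 0.16 0; -4.9 -0.1 -0.3 0 0 0.17 0", force=15)

```text
time: 0.72
position: [0.3873, 0.3652, 0.2352]
tool_rot: [-1.856, -2.534, 0.001]
ft_force: [1.2, 0.0, -0.6]
grip_width: 0.542
grip_force: 0.0
```

Request:
jog_arm(rows="-5 0.8 -0.2 0 0 0.16 0; -4.7 1.5 -0.3 0 0 0.17 0; -4.4 2.3 -0.2 0 0 0.16 0; -4 2.9 -0.3 0 0 0.16 0; -3.4 3.6 -0.2 0 0 0.17 0")

```text
time: 1.35
position: [0.4985, 0.1433, 0.2475]
tool_rot: [-2.712, -1.585, 0.0]
ft_force: [0.4, 0.1, 0.2]
grip_width: 0.501
grip_force: 0.0
```

Request:
jog_arm(rows="-2.8 4.1 -0.3 0 0 0.16 0; -3.9 3 0.9 0 0 0.15 0; -3.3 3.5 0.9 0 0 0.15 0; -2.8 4 1 0 0 0.14 0; -2.3 4.3 0.9 0 0 0.15 0")

```text
time: 1.98
position: [0.5174, -0.0959, 0.213]
tool_rot: [-3.104, -0.482, 0.0]
ft_force: [-0.1, -0.1, -0.3]
grip_width: 0.5
grip_force: 0.0
```

Request:
jog_arm(rows="-1.5 4.7 0.9 0 0 0.15 0; -0.9 4.8 0.9 0 0 0.15 0; -0.1 4.8 0.9 0 0 0.15 0; 0.6 4.9 0.9 0 0 0.14 0; 1.3 4.7 1 0 0 0.15 0")

```text
time: 2.6
position: [0.5154, -0.3399, 0.167]
tool_rot: [-3.068, 0.672, -0.0]
ft_force: [-0.3, 0.8, 0.5]
grip_width: 0.503
grip_force: 0.0
```

Run:
```python
from h import *
st()
plan(((.5145,-.4365,.13),-131.5,0,4,0),((.5145,-.4365,.055),-131.5,0,4,0))
```

```text
t2.60 [ 0.5154 -0.3399  0.167 ] psi -114.7 tilt -0.0 F [-0.3  0.8  0.5] w 43.7 gf 0.0 q [-0.13  0.36  0.83  1.64 -0.28  1.27 -1.24]
1 2.2 0.9 0 0 0.07 0; 1.1 2.1 1 0 0 0.08 0; 1.3 2.1 0.9 0 0 0.07 0; 1.5 1.9 0.9 0 0 0.07 0; 0 0 1.9 0 0 0 0
0 0 1.9 0 0 0 0; 0 0 1.8 0 0 0 0; 0 0 1.9 0 0 0 0
end [ 0.5146 -0.4367  0.055 ]
```

Request:
jog_arm(rows="1 2.2 0.9 0 0 0.07 0; 1.1 2.1 1 0 0 0.08 0; 1.3 2.1 0.9 0 0 0.07 0; 1.5 1.9 0.9 0 0 0.07 0; 0 0 0 0 0 0 0")

```text
time: 3.22
position: [0.5132, -0.437, 0.1291]
tool_rot: [2.939, -1.106, -0.004]
ft_force: [-0.5, -0.1, 0.3]
grip_width: 0.502
grip_force: 0.0
```

Request:
jog_arm(rows="0 0 0 0 0 0 0")

```text
time: 3.35
position: [0.5153, -0.4346, 0.1303]
tool_rot: [-2.942, 1.1, 0.001]
ft_force: [-0.6, 0.1, 0.2]
grip_width: 0.497
grip_force: 0.0
```

Run:
```python
from h import *
st()
plan(((.5145,-.4365,.11),-131.5,0,1,0),((.5145,-.4365,.055),-131.5,0,3,0),q=2)
```

```text
t3.35 [ 0.5153 -0.4346  0.1303] psi -131.0 tilt -0.0 F [-0.6  0.1  0.2] w 43.2 gf 0.0 q [ 0.05  0.55  0.85  1.52 -0.42  1.27 -1.33]
0.07 0.2 2.03 0 0 0.01 0; 0 0 1.83 0 0 0 0; 0 0 1.84 0 0 0 0; 0 0 1.83 0 0 0 0
end [ 0.5145 -0.4365  0.055 ]
```

Request:
jog_arm(rows="0.1 0.2 2 0 0 0.01 0; 0 0 1.8 0 0 0 0; 0 0 1.8 0 0 0 0; 0 0 1.9 0 0 0 0; 0 0 0 0 0 0 0")

```text
time: 3.98
position: [0.5138, -0.437, 0.0537]
tool_rot: [-2.936, 1.117, 0.004]
ft_force: [0.4, -0.2, 1.3]
grip_width: 0.5
grip_force: 0.0
```

Request:
jog_arm(rows="0 0 0 0 0 0 0.8; 0 0 0 0 0 0 0.8; 0 0 0 0 0 0 0.8; 0 0 0 0 0 0 0.8")

```text
time: 4.47
position: [0.5146, -0.4377, 0.0559]
tool_rot: [-2.936, 1.117, -0.001]
ft_force: [0.2, -0.6, 0.2]
grip_width: 0.146
grip_force: 0.0
```

Run:
```python
from h import *
st()
```

```text
t4.47 [ 0.5146 -0.4377  0.0559] psi -131.7 tilt 0.0 F [ 0.2 -0.6  0.2] w 12.7 gf 0.0 q [ 0.08  0.62  0.81  1.59 -0.48  1.15 -1.3 ]
```

Request:
jog_arm(rows="0 0 0 0 0 0 1; 0 0 0 0 0 0 1; 0 0 0 0 0 -0.16 1; 0 0 0 0 0 -0.17 1; 0 0 0 0 0 -0.17 1")

```text
time: 5.1
position: [0.5149, -0.4374, 0.0559]
tool_rot: [-3.122, 0.347, -0.001]
ft_force: [0.9, 1.7, 1.5]
grip_width: 0.136
grip_force: 15.0
```

Request:
jog_arm(rows="0 0 0 0 0 -0.17 1; 0 0 0 0 0 -0.16 1; 0 0 0 0 0 0 1; 0 0 0 0 0 0 1")

```text
time: 5.6
position: [0.5149, -0.4373, 0.0558]
tool_rot: [-3.137, -0.158, -0.001]
ft_force: [-0.0, 2.3, 3.6]
grip_width: 0.133
grip_force: 15.0
```

Run:
```python
from h import *
st()
```

```text
t5.60 [ 0.5149 -0.4373  0.0558] psi -84.2 tilt 0.0 F [-0.   2.3  3.6] w 11.6 gf 15.0 q [ 0.19  0.56  0.64  1.58 -0.36  1.12 -0.55]
```

Request:
jog_arm(rows="0 0 0 0 0 0 0; 0 0 0 0 0 0 0; 0 0 -2.5 0 0 0 0; 0 0 -3.5 0 0 0 0; 0 0 -3.5 0 0 0 0")

```text
time: 6.22
position: [0.5138, -0.438, 0.151]
tool_rot: [3.137, 0.16, -0.002]
ft_force: [-0.1, 0.2, 0.6]
grip_width: 0.49
grip_force: 0.0
```

```bash
cat >> h.py <<'E'
def shot(tag):
    import pickle
    o={}
    for n in("scene","top"):
        d=cam(n); cv2.imwrite(f"pics/{n}{tag}.png",d["img"]); pickle.dump(d,open(f"{n}{tag}.pkl","wb")); o[n]=d
    return o
def ribs(o,z=.064):
    "rib tops found in the scene view"
    d=o["scene"]
    for a,c,r in comps(d["img"],100,190,(120,150,500,340),60,40):
        P=np.array([onz(d,*p,z)[:2] for p in r]); e=[np.linalg.norm(P[i]-P[(i+1)%4]) for i in(0,1)]
        i=int(np.argmax(e)); v=P[(i+1)%4]-P[i]; v*=np.sign(v[0])
        if .04<max(e)<.08 and min(e)<.035: print("rib",a,c.round(1),P.mean(0).round(4),np.round(e,4),"ang %.1f"%np.degrees(np.arctan2(v[1],v[0])))
E
python3 - <<'E'
from h import *
st(); o=shot("1"); ribs(o)
z=lambda im,x,y,w,h,k:cv2.resize(im[y:y+h,x:x+w],None,fx=k,fy=k,interpolation=cv2.INTER_CUBIC)
cv2.imwrite("pics/c4.png",np.hstack([z(o["scene"]["img"],130,130,130,100,3),z(o["top"]["img"],400,220,130,100,3)]))
E
```

```text
t6.22 [ 0.5138 -0.438   0.151 ] psi -84.2 tilt -0.1 F [-0.1  0.2  0.6] w 42.6 gf 0.0 q [ 0.17  0.48  0.68  1.49 -0.31  1.28 -0.59]
rib 136 [304.7 202.8] [ 0.4768 -0.0839] [0.0621 0.0165] ang -4.6
rib 114 [354.  196.3] [0.4284 0.0275] [0.0328 0.0534] ang -84.6
rib 153 [222.3 245.9] [ 0.6497 -0.2302] [0.061  0.0167] ang -15.5
rib 137 [153.  335.6] [ 0.8992 -0.2885] [0.0405 0.0183] ang -73.5
```

View pics/c4.png

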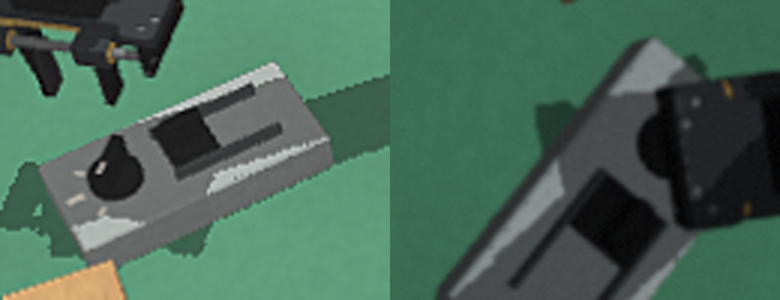

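Run:
```python
from h import *
import pickle
d=pickle.load(open("scene1.pkl","rb"));K=np.array([.5148,-.437])
for az in(5,-41.5,-87):
    u=np.array([np.cos(np.radians(az)),np.sin(np.radians(az))])
    print(az,[((proj(d,[*(K+u*a),z])-[130,130])*3).round(0) for a,z in((-.023,.075),(.023,.075),(.032,.04))])
plan(((.60,-.32,.17),-106,0,3,.0),((.6497,-.2302,.13),-105.5,0,3,0))
```

```text
5 [array([116., 133.]), array([ 97., 174.]), array([103., 209.])]
-41.5 [array([132., 142.]), array([ 81., 165.]), array([ 81., 196.])]
-87 [array([132., 158.]), array([ 81., 149.]), array([ 81., 174.])]
3.2 -3.7 -0.5 0 0 0.13 0; 2.7 -4.1 -0.5 0 0 0.12 0; 2.2 -4.4 -0.5 0 -0.01 0.13 0; 0.8 -3.3 1.3 0 0 0 0; 0.7 -3.4 1.3 0 0 -0.01 0
0.8 -3.3 1.3 0 0 0 0
end [ 0.6493 -0.2298  0.1305]
```

Request:
jog_arm(rows="3.2 -3.7 -0.5 0 0 0.13 0; 2.7 -4.1 -0.5 0 0 0.12 0; 2.2 -4.4 -0.5 0 0 0.13 0; 0.8 -3.3 1.3 0 0 0 0; 0.7 -3.4 1.3 0 0 -0.01 0", force=40)

```text
time: 6.95
position: [0.6318, -0.2556, 0.1383]
tool_rot: [3.113, -0.418, -0.001]
ft_force: [-0.6, -0.1, 0.1]
grip_width: 0.501
grip_force: 0.0
```

Request:
jog_arm(rows="0.8 -3.3 1.3 0 0 0 0; 0 0 0 0 0 0 0; 0 0 0 0 0 0 0")

```text
time: 7.32
position: [0.6472, -0.2281, 0.126]
tool_rot: [3.112, -0.42, -0.002]
ft_force: [1.1, -1.3, 0.6]
grip_width: 0.502
grip_force: 0.0
```

Run:
```python
from h import *
st(); o={"scene":cam("scene")}; ribs(o)
plan(((.6497,-.2302,.1),-105.5,0,1,0),((.6497,-.2302,.037),-105.5,0,3,0))
```

```text
t7.33 [ 0.6472 -0.2281  0.126 ] psi -105.4 tilt -0.1 F [ 1.1 -1.3  0.6] w 43.7 gf 0.0 q [-0.19  0.52  0.68  1.49 -0.34  1.25 -1.31]
rib 137 [304.7 202.7] [ 0.4768 -0.0839] [0.0621 0.0165] ang -4.6
rib 112 [354.1 196.3] [0.4286 0.0275] [0.0324 0.0533] ang -84.6
rib 131 [221.8 246.7] [ 0.65 -0.23] [0.0606 0.0159] ang -17.0
0.3 0 2.7 0 0 0 0; 0 0 2.1 0 0 0 0; 0 0 2.1 0 0 0 0; 0 0 2.1 0 0 0 0
end [ 0.65   -0.2299  0.0366]
```

Request:
jog_arm(rows="0.3 0.1 2.7 0 0 0 0; 0 0 2.1 0 0 0 0; 0 0 2.1 0 0 0 0; 0 0 2.1 0 0 0 0.5; 0 0 0 0 0 0 1")

```text
time: 8.0
position: [0.6504, -0.2294, 0.0356]
tool_rot: [3.113, -0.419, -0.001]
ft_force: [0.2, -0.4, 0.4]
grip_width: 0.354
grip_force: 0.0
```

Request:
jog_arm(rows="0 0 0 0 0 0 1; 0 0 0 0 0 0 1; 0 0 0 0 0 0 1; 0 0 0 0 0 0 1")

```text
time: 8.5
position: [0.6505, -0.2284, 0.0362]
tool_rot: [-3.113, 0.418, 0.001]
ft_force: [-1.1, -0.3, -2.4]
grip_width: 0.183
grip_force: 39.9
```

Run:
```python
from h import *
st()
# cradle frame
Y=np.array([.0927,.9957]);X=np.array([.9957,-.0927])
s0=np.array([.5950,.1212])-.009*X; s2=np.array([.6069,.2487])-.009*X
print(s0,s2)
th=np.radians(14)
# tool TCP from tilted cart: tongue tip bottom at (xt, zt); TCP is +72.5 along body x, +37 along body z
def tcp(s,xt,zt,deg,dz=.037,dx=0):
    a=np.radians(deg); x=xt+(.0725+dx)*np.cos(a)-dz*np.sin(a); z=zt+(.0725+dx)*np.sin(a)+dz*np.cos(a)
    return [*(s+X*x),z]
for xt,zt in((-.060,.06),(-.060,.014),(-.0745,.014)): print(np.round(tcp(s2,xt,zt,14),4))
```

```text
t8.50 [ 0.6505 -0.2284  0.0362] psi -105.3 tilt -0.0 F [-1.1 -0.3 -2.4] w 15.9 gf 39.9 q [-0.16  0.61  0.64  1.56 -0.4   1.11 -1.27]
[0.5860387 0.1220343] [0.5979387 0.2495343]
[0.5993 0.2494 0.1134]
[0.5993 0.2494 0.0674]
[0.5849 0.2507 0.0674]
```

Run:
```python
from h import *
plan(((.65,-.228,.14),-105.3,0,3,1),((.6023,.2491,.14),-95.3,14,11,1))
```

```text
0 0 -3.5 0 0 0 1; 0 0 -3.4 0 0 0 1; -0.1 0 -3.5 0 0 0 1; -1.6 -4.1 0 0 0.02 -0.02 1; -1.4 -4.1 0 0 0.02 -0.01 1
-1.5 -4.1 -0.1 0.01 0.03 -0.02 1; -1.3 -4.1 0 0 0.02 -0.01 1; -1.3 -4.2 -0.1 0 0.02 -0.02 1; -1.3 -4.2 -0.1 0 0.02 -0.01 1; -1.1 -4.2 -0.2 0 0.03 -0.02 1
-1.1 -4.2 -0.1 0.01 0.02 -0.02 1; -1 -4.2 -0.2 0 0.02 -0.01 1; -1 -4.3 -0.1 0 0.02 -0.02 1; -0.9 -4.3 -0.2 0 0.02 -0.01 1
end [0.6019 0.2496 0.1398]
```

Request:
jog_arm(rows="0 0 -3.5 0 0 0 1; 0 0 -3.4 0 0 0 1; -0.1 0 -3.5 0 0 0 1; -1.6 -4.1 0 0 0.02 -0.02 1; -1.4 -4.1 0 0 0.02 -0.01 1")

```text
time: 9.12
position: [0.6414, -0.1403, 0.1403]
tool_rot: [3.115, -0.372, 0.064]
ft_force: [-0.1, -0.3, -3.3]
grip_width: 0.184
grip_force: 39.9
```

Request:
jog_arm(rows="-1.5 -4.1 -0.1 0.01 0.03 -0.02 1; -1.3 -4.1 0 0 0.02 -0.01 1; -1.3 -4.2 -0.1 0 0.02 -0.02 1; -1.3 -4.2 -0.1 0 0.02 -0.01 1; -1.1 -4.2 -0.2 0 0.03 -0.02 1")

```text
time: 9.75
position: [0.619, 0.0775, 0.1403]
tool_rot: [3.112, -0.244, 0.25]
ft_force: [0.3, 0.0, -4.2]
grip_width: 0.178
grip_force: 39.9
```

Request:
jog_arm(rows="-1.1 -4.2 -0.1 0.01 0.02 -0.02 1; -1 -4.2 -0.2 0 0.02 -0.01 1; -1 -4.3 -0.1 0 0.02 -0.02 1; -0.9 -4.3 -0.2 0 0.02 -0.01 1; 0 0 0 0 0 0 1")

```text
time: 10.38
position: [0.599, 0.2563, 0.1388]
tool_rot: [3.108, -0.136, 0.372]
ft_force: [-0.3, -0.5, -3.3]
grip_width: 0.18
grip_force: 39.9
```

Request:
jog_arm(rows="0 0 0 0 0 0 1; 0 0 0 0 0 0 1")

```text
time: 10.62
position: [0.6023, 0.2475, 0.1397]
tool_rot: [3.103, -0.154, 0.374]
ft_force: [0.1, 0.1, -2.3]
grip_width: 0.181
grip_force: 39.9
```

Run:
```python
from h import *
st(); o=shot("2"); z=lambda im,x,y,w,h,k:cv2.resize(im[y:y+h,x:x+w],None,fx=k,fy=k,interpolation=cv2.INTER_CUBIC)
cv2.imwrite("pics/c5.png",np.hstack([z(o["scene"]["img"],340,170,150,170,2.6),z(o["top"]["img"],90,160,150,170,2.6)]))
plan(((.6023,.2491,.10),-95.3,14,2,1),((.6023,.2491,.0705),-95.3,14,3,1),q=2,f=3)
```

```text
t10.62 [0.6023 0.2475 0.1397] psi -95.7 tilt 13.8 F [ 0.1  0.1 -2.3] w 15.7 gf 39.9 q [-0.97  0.25  0.54  1.78  0.    0.95 -2.14]
-0.49 -0.07 1.93 0.001 0.002 -0.003 1; -0.49 -0.06 1.94 0.001 0.002 -0.003 1; -0.24 0 0.95 0 0 0 1; -0.24 0 0.96 0 0 0 1; -0.24 0 0.95 0 0 0 1
end [0.6023 0.2491 0.0705]
```

View pics/c5.png

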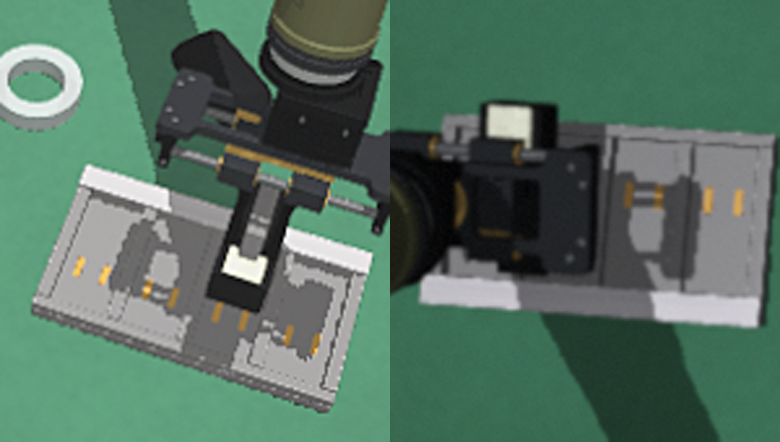

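```bash
cat >> h.py <<'E'
def label(d,dz=-.002,box=(350,170,500,340)):
    s=ctrl.get_state(); r=R.from_rotvec(s["tool_rot"]).as_matrix()
    L=[l for l in comps(d["img"],200,255,box,50,60)]
    p=np.array(s["position"])+r@[.0345,0,-dz]; print("pred",proj(d,p).round(1))
    n=r[:,2]
    for a,c,b in L:
        o,v=ray(d,*np.mean(b,0)); t=((p-o)@n)/(v@n); print(a,c.round(1),"err in tool axes mm",(1000*(r.T@(o+v*t-p))).round(1))
E
python3 - <<'E'
from h import *
import pickle
label(pickle.load(open("scene2.pkl","rb")))
E
```

```text
pred [434.1 271.3]
280 [360.8 200.7] err in tool axes mm [-150.6  208.7    0. ]
265 [388.1 241.7] err in tool axes mm [-44.  109.5   0. ]
272 [465.7 265.9] err in tool axes mm [-45.1 -58.   -0. ]
130 [433.5 272. ] err in tool axes mm [0.5 0.7 0. ]
```

Request:
jog_arm(rows="-0.49 -0.07 1.93 0 0 0 1; -0.49 -0.06 1.94 0 0 0 1; -0.24 0 0.95 0 0 0 1; -0.24 0 0.96 0 0 0 1; 0 0 0 0 0 0 1")

```text
time: 11.35
position: [0.6016, 0.2502, 0.0798]
tool_rot: [3.103, -0.15, 0.374]
ft_force: [0.0, -1.0, -3.1]
grip_width: 0.178
grip_force: 39.9
```

Request:
jog_arm(rows="0 0 0 0 0 0 1; 0 0 0 0 0 0 1")

```text
time: 11.6
position: [0.6024, 0.2509, 0.0811]
tool_rot: [3.104, -0.15, 0.377]
ft_force: [-0.2, -1.2, -3.6]
grip_width: 0.178
grip_force: 39.9
```

Run:
```python
from h import *
st(); label(cam("scene"))
plan(((.6023,.2491,.066),-95.3,14,5,1),q=2,f=3)
```

```text
t11.60 [0.6024 0.2509 0.0811] psi -95.5 tilt 13.9 F [-0.2 -1.2 -3.6] w 15.4 gf 39.9 q [-0.96  0.31  0.52  1.83 -0.03  0.83 -2.12]
pred [430.9 285.7]
280 [360.8 200.7] err in tool axes mm [-208.1  226.5    0. ]
219 [385.3 240.8] err in tool axes mm [-93.3 128.6   0. ]
78 [468.2 268.9] err in tool axes mm [-87.1 -66.7  -0. ]
125 [430.5 286.3] err in tool axes mm [-0.1  0.2  0. ]
-0.07 0.04 0.29 0 0.001 -0.001 1; -0.06 0.03 0.29 0 0 -0.001 1; -0.07 0.04 0.3 0 0.001 0 1; -0.07 0.03 0.29 0 0 -0.001 1; -0.07 0.04 0.29 0.001 0.001 -0.001 1
end [0.6023 0.2491 0.066 ]
```

Request:
jog_arm(rows="-0.07 0.04 0.29 0 0 0 1; -0.06 0.03 0.29 0 0 0 1; -0.07 0.04 0.3 0 0 0 1; -0.07 0.03 0.29 0 0 0 1; -0.07 0.04 0.29 0 0 0 1")

```text
time: 12.28
position: [0.6018, 0.2487, 0.065]
tool_rot: [3.103, -0.15, 0.375]
ft_force: [0.6, -0.1, -2.9]
grip_width: 0.183
grip_force: 39.9
```

Request:
jog_arm(rows="0 0 0 0 0 0 1; 0 0 0 0 0 0 1")

```text
time: 12.52
position: [0.6019, 0.2488, 0.0654]
tool_rot: [3.103, -0.15, 0.375]
ft_force: [-0.8, 0.5, -2.5]
grip_width: 0.181
grip_force: 39.9
```

Run:
```python
from h import *
st()
plan(((.5861,.2506,.066),-95.3,14,5,1),q=2,f=3)
```

```text
t12.53 [0.6019 0.2488 0.0654] psi -95.5 tilt 13.8 F [-0.8  0.5 -2.5] w 15.8 gf 39.9 q [-0.95  0.33  0.51  1.84 -0.04  0.8  -2.12]
-0.31 0 -0.09 0 0.001 -0.001 1; -0.3 -0.01 -0.09 0.001 0 -0.001 1; -0.31 -0.01 -0.09 0 0.001 0 1; -0.3 0 -0.09 0 0.001 -0.001 1; -0.31 -0.01 -0.08 0 0.001 -0.001 1
end [0.5861 0.2506 0.066 ]
```

Request:
jog_arm(rows="-0.31 0 -0.09 0 0 0 1; -0.3 0 -0.09 0 0 0 1; -0.31 0 -0.09 0 0 0 1; -0.3 0 -0.09 0 0 0 1; -0.31 0 -0.08 0 0 0 1")

```text
time: 13.15
position: [0.5871, 0.2504, 0.0666]
tool_rot: [3.104, -0.15, 0.38]
ft_force: [5.1, -0.6, -4.1]
grip_width: 0.18
grip_force: 39.9
```

Request:
jog_arm(rows="0 0 0 0 0 0 1; 0 0 0 0 0 0 1")

```text
time: 13.4
position: [0.5872, 0.2503, 0.0665]
tool_rot: [3.104, -0.15, 0.379]
ft_force: [4.7, -0.2, -3.3]
grip_width: 0.181
grip_force: 39.9
```

Run:
```python
from h import *
st(); label(cam("scene"))
```

```text
t13.40 [0.5872 0.2503 0.0665] psi -95.5 tilt 13.9 F [ 4.7 -0.2 -3.3] w 15.7 gf 39.9 q [-0.98  0.3   0.52  1.88 -0.02  0.8  -2.15]
pred [430.7 283. ]
280 [360.8 200.7] err in tool axes mm [-203.3  227.2    0. ]
213 [385.  240.7] err in tool axes mm [-86.9 128.4  -0. ]
106 [465.7 266.6] err in tool axes mm [-84.7 -62.2  -0. ]
117 [430.3 283.7] err in tool axes mm [ 0.6  0.  -0. ]
```

Run:
```python
from h import *
plan(((.5986,.2492,.0485),-95.3,0,8,1),q=2,f=3)
```

```text
0.09 0 0.25 0 -0.03 -0.001 1; 0.09 0 0.25 0 -0.031 0 1; 0.1 0 0.25 0 -0.03 -0.001 1; 0.11 0 0.25 0 -0.03 0 1; 0.11 0 0.24 0 -0.031 -0.001 1
0.12 0 0.24 0 -0.03 0 1; 0.13 0 0.23 0 -0.03 -0.001 1; 0.14 0 0.23 0 -0.031 0 1
end [0.5986 0.2492 0.0485]
```

Request:
jog_arm(rows="0.09 0 0.25 0 -0.03 0 1; 0.09 0 0.25 0 -0.03 0 1; 0.1 0 0.25 0 -0.03 0 1; 0.11 0 0.25 0 -0.03 0 1; 0.11 0 0.24 0 -0.03 0 1")

```text
time: 14.08
position: [0.5936, 0.2498, 0.0547]
tool_rot: [3.131, -0.151, 0.14]
ft_force: [4.7, -0.9, -0.1]
grip_width: 0.182
grip_force: 39.9
```

Request:
jog_arm(rows="0.12 0 0.24 0 -0.03 0 1; 0.13 0 0.23 0 -0.03 0 1; 0.14 0 0.23 0 -0.03 0 1; 0 0 0 0 0 0 1; 0 0 0 0 0 0 1")

```text
time: 14.7
position: [0.5968, 0.2492, 0.048]
tool_rot: [3.137, -0.152, -0.003]
ft_force: [0.4, -2.2, 3.9]
grip_width: 0.183
grip_force: 40.0
```

Run:
```python
from h import *
st(); label(cam("scene"))
```

```text
t14.70 [0.5968 0.2492 0.048 ] psi -95.5 tilt -0.1 F [ 0.4 -2.2  3.9] w 15.9 gf 40.0 q [-0.79  0.48  0.45  1.66 -0.23  1.06 -1.93]
pred [427.4 292.8]
280 [360.8 200.7] err in tool axes mm [-190.4  222.4    0. ]
185 [383.2 240.1] err in tool axes mm [-98.6 133.7  -0. ]
```

Request:
jog_arm(rows="0 0 0 0 0 0 0; 0 0 0 0 0 0 0; 0 0 0 0 0 0 0; 0 0 -2 0 0 0 0; 0 0 -3 0 0 0 0")

```text
time: 15.38
position: [0.5969, 0.2491, 0.0986]
tool_rot: [3.137, -0.152, -0.001]
ft_force: [-0.5, 0.5, 0.1]
grip_width: 0.495
grip_force: 0.0
```

Request:
jog_arm(rows="0 0 -4 0 0 0 0; -1 -4 -1 0 0 0 0; -1 -4 0 0 0 0 0; 0 0 0 0 0 0 0")

```text
time: 15.88
position: [0.5833, 0.3367, 0.1492]
tool_rot: [-3.135, 0.14, -0.001]
ft_force: [0.4, 0.0, 0.4]
grip_width: 0.5
grip_force: 0.0
```

Run:
```python
from h import *
st(); o=shot("3"); ribs(o); 
d=o["scene"]
print("seat rib at z .076"); ribs(o,.076)
z=lambda im,x,y,w,h,k:cv2.resize(im[y:y+h,x:x+w],None,fx=k,fy=k,interpolation=cv2.INTER_CUBIC)
cv2.imwrite("pics/c6.png",np.hstack([z(o["scene"]["img"],270,170,230,170,2),z(o["top"]["img"],90,190,160,170,2)]))
plan(((.4768,-.0839,.13),-94.6,0,10,0))
```

```text
t15.88 [0.5833 0.3367 0.1492] psi -95.1 tilt 0.0 F [0.4 0.  0.4] w 43.5 gf 0.0 q [-0.9   0.43  0.45  1.5  -0.19  1.25 -2.09]
rib 135 [304.6 202.8] [ 0.4768 -0.0839] [0.0621 0.0165] ang -4.6
rib 113 [354.  196.3] [0.4286 0.0275] [0.0324 0.0533] ang -84.6
rib 148 [433.4 274.4] [0.5909 0.2508] [0.0594 0.0165] ang -7.4
seat rib at z .076
rib 135 [304.6 202.8] [ 0.4857 -0.0809] [0.0614 0.0163] ang -4.6
rib 113 [354.  196.3] [0.438  0.0292] [0.032  0.0527] ang -84.6
rib 148 [433.4 274.4] [0.5984 0.2499] [0.0587 0.0164] ang -7.4
-0.7 4.2 0.2 0 0 0 0; -0.7 4.3 0.2 0 0 0 0; -0.7 4.2 0.2 0 0 0 0; -0.6 4.2 0.2 0 0 -0.01 0; -0.8 4.3 0.1 0 0 0 0
-0.7 4.2 0.2 0 0 0 0; -0.7 4.2 0.2 0 0 0 0; -0.7 4.2 0.2 0 0 0 0; -0.8 4.3 0.2 0 0 0 0; -0.7 4.2 0.2 0 0 -0.01 0
end [ 0.4767 -0.0841  0.1299]
```

View pics/c6.png

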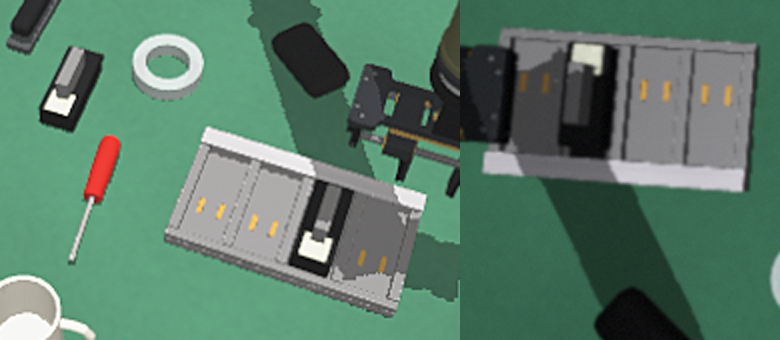

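The cartridge lies flat in bay 2 (scene crop around (320,235)) with its tongue under the lip. Next is the other cartridge.

Request:
jog_arm(rows="-0.7 4.2 0.2 0 0 0 0; -0.7 4.3 0.2 0 0 0 0; -0.7 4.2 0.2 0 0 0 0; -0.6 4.2 0.2 0 0 -0.01 0; -0.8 4.3 0.1 0 0 0 0")

```text
time: 16.6
position: [0.5301, 0.1195, 0.1394]
tool_rot: [3.138, -0.141, 0.002]
ft_force: [0.2, -0.6, -0.2]
grip_width: 0.5
grip_force: 0.0
```

Request:
jog_arm(rows="-0.7 4.2 0.2 0 0 0 0; -0.7 4.2 0.2 0 0 0 0; -0.7 4.2 0.2 0 0 0 0; -0.8 4.3 0.2 0 0 0 0; -0.7 4.2 0.2 0 0 -0.01 0")

```text
time: 17.23
position: [0.4751, -0.0873, 0.1294]
tool_rot: [-3.139, 0.125, -0.002]
ft_force: [0.3, -0.1, -0.1]
grip_width: 0.504
grip_force: 0.0
```

Request:
jog_arm(rows="0 0 0 0 0 0 0; 0 0 0 0 0 0 0")

```text
time: 17.48
position: [0.4761, -0.0845, 0.1292]
tool_rot: [-3.139, 0.124, -0.002]
ft_force: [0.7, -0.1, 0.3]
grip_width: 0.498
grip_force: 0.0
```

Run:
```python
from h import *
st(); o={"scene":cam("scene")}; ribs(o)
plan(((.4768,-.0839,.1),-94.6,0,1,0),((.4768,-.0839,.037),-94.6,0,3,0))
```

```text
t17.48 [ 0.4761 -0.0845  0.1292] psi -94.5 tilt 0.1 F [ 0.7 -0.1  0.3] w 43.3 gf 0.0 q [-0.57  0.02  0.71  1.99 -0.02  1.13 -1.5 ]
rib 115 [353.9 196.3] [0.4284 0.0273] [0.0328 0.0537] ang -84.6
rib 114 [304.6 203. ] [ 0.4782 -0.084 ] [0.0594 0.0141] ang -4.6
rib 183 [433.7 273.2] [0.5881 0.2501] [0.0642 0.0169] ang -5.1
rib 137 [153.  335.6] [ 0.8992 -0.2885] [0.0405 0.0183] ang -73.5
0 0 2.9 0 0 0 0; 0 0 2.1 0 0 0 0; 0 0 2.1 0 0 0 0; 0 0 2.1 0 0 0 0
end [ 0.4764 -0.0837  0.0372]
```

Request:
jog_arm(rows="0.1 0 2.9 0 0 0 0; 0 0 2.1 0 0 0 0; 0 0 2.1 0 0 0 0; 0 0 2.2 0 0 0 0.5; 0 0 0 0 0 0 1")

```text
time: 18.15
position: [0.4776, -0.0833, 0.0355]
tool_rot: [3.138, -0.117, -0.0]
ft_force: [-0.1, -0.3, 0.3]
grip_width: 0.351
grip_force: 0.0
```

Request:
jog_arm(rows="0 0 0 0 0 0 1; 0 0 0 0 0 0 1; 0 0 0 0 0 0 1; 0 0 0 0 0 0 1")

```text
time: 18.65
position: [0.4772, -0.0839, 0.0359]
tool_rot: [3.139, -0.12, 0.001]
ft_force: [-0.1, -0.1, -2.8]
grip_width: 0.182
grip_force: 39.9
```

Run:
```python
from h import *
st()
s=np.array([.5880,.1219]); X=np.array([.9957,-.0927])
P=s+X*(-.057+.0616); print(P)
plan(((.4775,-.084,.14),-94.6,0,3,1),((*P,.14),-95.3,14,6,1))
```

```text
t18.65 [ 0.4772 -0.0839  0.0359] psi -94.4 tilt 0.0 F [-0.1 -0.1 -2.8] w 15.8 gf 39.9 q [-0.53  0.18  0.71  2.08 -0.15  0.93 -1.4 ]
[0.59258022 0.12147358]
0 0 -3.5 0 0 0 1; 0 0 -3.4 0 0 0 1; 0 0 -3.5 0 0 0 1; 1.7 -3.6 0 0 0.04 0 1; 1.6 -3.5 0.1 0 0.04 0.01 1
1.6 -3.6 0.1 0 0.04 0 1; 1.6 -3.6 0.2 0 0.04 0 1; 1.6 -3.5 0.3 0 0.04 0 1; 1.6 -3.6 0.3 0 0.04 0.01 1
end [0.5923 0.1213 0.1397]
```

Request:
jog_arm(rows="0 0 -3.5 0 0 0 1; 0 0 -3.4 0 0 0 1; 0 0 -3.5 0 0 0 1; 1.7 -3.6 0 0 0.04 0 1; 1.6 -3.5 0.1 0 0.04 0.01 1")

```text
time: 19.27
position: [0.5158, -0.015, 0.1399]
tool_rot: [3.134, -0.138, 0.129]
ft_force: [-0.0, 0.1, -4.4]
grip_width: 0.183
grip_force: 39.9
```

Request:
jog_arm(rows="1.6 -3.6 0.1 0 0.04 0 1; 1.6 -3.6 0.2 0 0.04 0 1; 1.6 -3.5 0.3 0 0.04 0 1; 1.6 -3.6 0.3 0 0.04 0.01 1; 0 0 0 0 0 0 1")

```text
time: 19.9
position: [0.5915, 0.1254, 0.1386]
tool_rot: [3.108, -0.141, 0.373]
ft_force: [-0.4, -1.2, -3.6]
grip_width: 0.181
grip_force: 39.9
```

Request:
jog_arm(rows="0 0 0 0 0 0 1; 0 0 0 0 0 0 1")

```text
time: 20.15
position: [0.592, 0.1194, 0.1393]
tool_rot: [3.106, -0.153, 0.374]
ft_force: [0.2, -1.2, -3.7]
grip_width: 0.18
grip_force: 39.9
```

Run:
```python
from h import *
st(); label(cam("scene"))
plan(((.5926,.1215,.10),-95.3,14,2,1),((.5926,.1215,.066),-95.3,14,6,1),q=2,f=2)
```

```text
t20.15 [0.592  0.1194 0.1393] psi -95.6 tilt 13.7 F [ 0.2 -1.2 -3.7] w 15.6 gf 39.9 q [-0.8   0.12  0.54  1.91  0.03  0.91 -1.96]
pred [374.2 253. ]
722 [438.2 257.3] err in tool axes mm [ -47.8 -126.2   -0. ]
123 [373.9 253.8] err in tool axes mm [ 0.8  0.3 -0. ]
139 [427.1 293.6] err in tool axes mm [  61.9 -128.8   -0. ]
-0.46 -0.09 1.92 0 0 0 1; -0.46 -0.1 1.93 0 0 -0.01 1; -0.13 0 0.55 0 0 0 1; -0.14 0 0.55 0 0 0 1; -0.13 0 0.55 0 0 0 1
-0.14 0 0.55 0 0 0 1; -0.13 0 0.55 0 0 0 1; -0.13 0 0.55 0 0 0 1
end [0.5926 0.1215 0.066 ]
```

Request:
jog_arm(rows="-0.46 -0.09 1.92 0 0 0 1; -0.46 -0.1 1.93 0 0 0 1; -0.13 0 0.55 0 0 0 1; -0.14 0 0.55 0 0 0 1; -0.13 0 0.55 0 0 0 1")

```text
time: 20.82
position: [0.5935, 0.123, 0.0836]
tool_rot: [3.107, -0.151, 0.378]
ft_force: [-0.4, 0.1, -3.0]
grip_width: 0.181
grip_force: 39.9
```

Request:
jog_arm(rows="-0.14 0 0.55 0 0 0 1; -0.13 0 0.55 0 0 0 1; -0.13 0 0.55 0 0 0 1; 0 0 0 0 0 0 1; 0 0 0 0 0 0 1")

```text
time: 21.45
position: [0.5931, 0.1231, 0.0663]
tool_rot: [3.106, -0.15, 0.376]
ft_force: [0.0, -0.3, -3.6]
grip_width: 0.176
grip_force: 39.9
```

Run:
```python
from h import *
st(); label(cam("scene"))
P=np.array([.5926,.1215])-.0165*np.array([.9957,-.0927])
plan(((*P,.066),-95.3,14,5,1),q=2,f=2)
```

```text
t21.45 [0.5931 0.1231 0.0663] psi -95.5 tilt 13.8 F [ 0.  -0.3 -3.6] w 15.3 gf 39.9 q [-0.78  0.22  0.52  1.97 -0.03  0.76 -1.92]
pred [373.1 271.6]
187 [362.4 196.3] err in tool axes mm [-245.5  106.4    0. ]
66 [407.2 246.2] err in tool axes mm [-114.8  -52.3   -0. ]
486 [452.3 261.9] err in tool axes mm [-109.6 -155.8   -0. ]
116 [372.7 272.5] err in tool axes mm [0.8 0.2 0. ]
138 [427.  293.5] err in tool axes mm [  10.1 -125.4   -0. ]
-0.33 0.04 -0.07 0 0 0 1; -0.33 0.03 -0.08 0 0 0 1; -0.33 0.04 -0.07 0 0 0 1; -0.33 0.03 -0.07 0 0 0 1; -0.33 0.04 -0.07 0 0 0 1
end [0.5762 0.123  0.066 ]
```

Request:
jog_arm(rows="-0.33 0.04 -0.07 0 0 0 1; -0.33 0.03 -0.08 0 0 0 1; -0.33 0.04 -0.07 0 0 0 1; -0.33 0.03 -0.07 0 0 0 1; -0.33 0.04 -0.07 0 0 0 1")

```text
time: 22.12
position: [0.5757, 0.1229, 0.0657]
tool_rot: [3.106, -0.15, 0.376]
ft_force: [0.1, -1.3, -3.1]
grip_width: 0.177
grip_force: 39.9
```

Request:
jog_arm(rows="0 0 0 0 0 0 1; 0 0 0 0 0 0 1")

```text
time: 22.38
position: [0.576, 0.1229, 0.0657]
tool_rot: [3.106, -0.15, 0.376]
ft_force: [0.6, -0.1, -2.9]
grip_width: 0.183
grip_force: 39.9
```

Run:
```python
from h import *
st(); s=ctrl.get_state()["position"]
P=np.array(s[:2])+.0112*np.array([.9957,-.0927])
plan(((*P,.0485),-95.3,0,8,1),q=2,f=2)
```

```text
t22.38 [0.576  0.1229 0.0657] psi -95.5 tilt 13.8 F [ 0.6 -0.1 -2.9] w 15.9 gf 39.9 q [-0.8   0.18  0.53  2.01 -0.01  0.75 -1.95]
0.08 0 0.24 0 -0.03 0 1; 0.1 0 0.24 0 -0.03 0 1; 0.1 0 0.24 0 -0.03 0 1; 0.1 0 0.23 0 -0.03 0 1; 0.11 0 0.23 0 -0.03 0 1
0.12 0 0.23 0 -0.03 0 1; 0.13 0 0.22 0 -0.03 0 1; 0.14 0 0.22 0 -0.03 0 1
end [0.5872 0.1219 0.0485]
```

Request:
jog_arm(rows="-0.1 0 -0.02 0 0 0 1; 0.08 0 0.24 0 -0.03 0 1; 0.1 0 0.24 0 -0.03 0 1; 0.1 0 0.24 0 -0.03 0 1; 0.1 0 0.23 0 -0.03 0 1")

```text
time: 23.0
position: [0.5806, 0.1225, 0.0567]
tool_rot: [3.129, -0.151, 0.185]
ft_force: [-0.4, 0.0, -3.5]
grip_width: 0.178
grip_force: 39.9
```

Request:
jog_arm(rows="0.11 0 0.23 0 -0.03 0 1; 0.12 0 0.23 0 -0.03 0 1; 0.13 0 0.22 0 -0.03 0 1; 0.14 0 0.22 0 -0.03 0 1; 0 0 0 0 0 0 1")

```text
time: 23.62
position: [0.5867, 0.1216, 0.0482]
tool_rot: [-3.136, 0.152, -0.001]
ft_force: [0.0, 0.0, -2.2]
grip_width: 0.176
grip_force: 39.9
```

Request:
jog_arm(rows="0 0 0 0 0 0 1; 0 0 0 0 0 0 1")

```text
time: 23.88
position: [0.5859, 0.1221, 0.0486]
tool_rot: [-3.135, 0.151, -0.001]
ft_force: [0.3, 0.2, -2.9]
grip_width: 0.176
grip_force: 39.9
```

Run:
```python
from h import *
st()
```

```text
t23.88 [0.5859 0.1221 0.0486] psi -95.5 tilt 0.0 F [ 0.3  0.2 -2.9] w 15.3 gf 39.9 q [-0.66  0.38  0.49  1.79 -0.21  1.02 -1.75]
```

Request:
jog_arm(rows="0 0 0.1 0 0 0 1; 0 0 0 0 0 0 1; 0 0 0 0 0 0 0; 0 0 0 0 0 0 0; 0 0 0 0 0 0 0")

```text
time: 24.5
position: [0.5865, 0.122, 0.0477]
tool_rot: [-3.135, 0.151, -0.002]
ft_force: [-0.1, 0.2, 0.2]
grip_width: 0.436
grip_force: 0.0
```

Request:
jog_arm(rows="0 0 -2 0 0 0 0; 0 0 -3 0 0 0 0; 0 0 -4 0 0 0 0; -2 5 -1 0 0 0 0; -2 5 0 0 0 0 0")

```text
time: 25.12
position: [0.5377, 0.025, 0.1501]
tool_rot: [-3.135, 0.149, -0.008]
ft_force: [0.3, -0.8, 0.2]
grip_width: 0.501
grip_force: 0.0
```

Request:
jog_arm(rows="-2 5 0 0 0 0 0; 0 0 0 0 0 0 0; 0 0 0 0 0 0 0")

```text
time: 25.5
position: [0.5126, -0.0214, 0.1484]
tool_rot: [-3.134, 0.152, -0.005]
ft_force: [0.0, 0.6, 0.8]
grip_width: 0.499
grip_force: 0.0
```

Run:
```python
from h import *
st(); o=shot("4"); ribs(o,.076)
z=lambda im,x,y,w,h,k:cv2.resize(im[y:y+h,x:x+w],None,fx=k,fy=k,interpolation=cv2.INTER_CUBIC)
cv2.imwrite("pics/c7.png",np.hstack([z(o["scene"]["img"],340,220,150,115,2.6),z(o["top"]["img"],95,190,150,115,2.6)]))
plan(((.54,-.25,.16),-115,0,7,0),((.5148,-.437,.13),-84.5,0,5,0))
```

```text
t25.50 [ 0.5126 -0.0214  0.1484] psi -95.5 tilt 0.2 F [0.  0.6 0.8] w 43.4 gf 0.0 q [-0.58  0.08  0.61  1.91 -0.05  1.17 -1.63]
rib 169 [378.4 256.1] [0.5843 0.1226] [0.0647 0.017 ] ang -5.5
rib 184 [433.7 273.2] [0.5957 0.2491] [0.0635 0.0169] ang -5.0
rib 137 [153.  335.6] [ 0.9033 -0.2831] [0.0401 0.0181] ang -73.5
0.7 3.2 -0.2 0 0 0.05 0; 0.9 3.2 -0.2 0 0 0.05 0; 1 3.2 -0.2 0 0 0.05 0; 1.1 3 -0.1 0 0 0.05 0; 1.4 3.1 -0.2 0 0 0.04 0
1.4 2.9 -0.2 0 0 0.05 0; 1.6 2.9 -0.2 0 0 0.05 0; 1.1 3.6 0.6 0 0 -0.11 0; 0.7 3.7 0.6 0 0 -0.1 0; 0.4 3.8 0.6 0 0 -0.11 0
-0.1 3.8 0.6 0 0 -0.1 0; -0.5 3.7 0.6 0 0 -0.11 0
end [ 0.5144 -0.4367  0.1296]
```

View pics/c7.png

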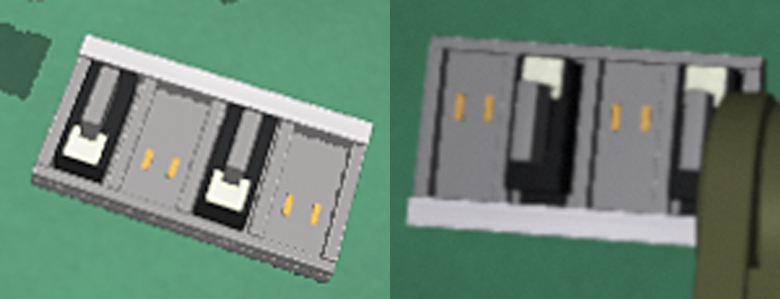

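Both cartridges lie flat, in bay 0 (scene crop at (95,110)) and bay 2 (at (240,160)). Now the selector.

Request:
jog_arm(rows="0.7 3.2 -0.2 0 0 0.05 0; 0.9 3.2 -0.2 0 0 0.05 0; 1 3.2 -0.2 0 0 0.05 0; 1.1 3 -0.1 0 0 0.05 0; 1.4 3.1 -0.2 0 0 0.04 0", force=15)

```text
time: 26.22
position: [0.5323, -0.1856, 0.1557]
tool_rot: [-3.095, 0.523, -0.0]
ft_force: [0.4, 0.6, -1.2]
grip_width: 0.502
grip_force: 0.0
```

Request:
jog_arm(rows="1.4 2.9 -0.2 0 0 0.05 0; 1.6 2.9 -0.2 0 0 0.05 0; 1.1 3.6 0.6 0 0 -0.11 0; 0.7 3.7 0.6 0 0 -0.1 0; 0.4 3.8 0.6 0 0 -0.11 0")

```text
time: 26.85
position: [0.5251, -0.3632, 0.1406]
tool_rot: [-3.134, 0.172, -0.0]
ft_force: [1.3, -0.2, -0.2]
grip_width: 0.498
grip_force: 0.0
```

Request:
jog_arm(rows="-0.1 3.8 0.6 0 0 -0.1 0; -0.5 3.7 0.6 0 0 -0.11 0; 0 0 0 0 0 0 0; 0 0 0 0 0 0 0")

```text
time: 27.35
position: [0.514, -0.4365, 0.1285]
tool_rot: [-3.134, -0.149, -0.001]
ft_force: [0.2, 0.1, -0.3]
grip_width: 0.502
grip_force: 0.0
```

Run:
```python
from h import *
st()
plan(((.5148,-.4373,.11),-85.7,0,1,0),((.5148,-.4373,.0555),-85.7,0,3,0),q=2,f=2)
```

```text
t27.35 [ 0.514  -0.4365  0.1285] psi -84.6 tilt 0.1 F [ 0.2  0.1 -0.3] w 43.6 gf 0.0 q [ 0.15  0.5   0.7   1.52 -0.34  1.24 -0.57]
0.07 0.09 1.85 0 0 0.02 0; 0 0.01 1.82 0 0 0 0; 0 0 1.81 0 0 0 0; -0.01 0.01 1.82 0 0 0 0
end [ 0.5148 -0.4373  0.0555]
```

Request:
jog_arm(rows="0.07 0.09 1.85 0 0 0.02 0; 0 0 1.82 0 0 0 0; 0 0 1.82 0 0 0 0; 0 0 1.82 0 0 0 0.4; 0 0 0 0 0 0 1")

```text
time: 27.98
position: [0.5125, -0.4379, 0.0538]
tool_rot: [-3.135, -0.115, 0.003]
ft_force: [0.6, -0.2, 0.3]
grip_width: 0.354
grip_force: 0.0
```

Request:
jog_arm(rows="0 0 0 0 0 0 1; 0 0 0 0 0 0 1; 0 0 0 0 0 0 1; 0 0 0 0 0 0.16 1; 0 0 0 0 0 0.16 1")

```text
time: 28.6
position: [0.5139, -0.4372, 0.0567]
tool_rot: [-3.112, 0.392, -0.001]
ft_force: [-2.5, 4.9, 4.2]
grip_width: 0.133
grip_force: 15.0
```

Request:
jog_arm(rows="0 0 0 0 0 0.16 1; 0 0 0 0 0 0.16 1; 0 0 0 0 0 0.16 1; 0 0 0 0 0 0 1; 0 0 0 0 0 0 1")

```text
time: 29.22
position: [0.5141, -0.4369, 0.0567]
tool_rot: [-2.932, 1.112, 0.002]
ft_force: [-2.2, 6.4, 5.0]
grip_width: 0.142
grip_force: 15.0
```

Request:
jog_arm(rows="0 0 0 0 0 0 0; 0 0 0 0 0 0 0; 0 0 0 0 0 0 0; 0 0 -2 0 0 0 0; 0 0 -3 0 0 0 0")

```text
time: 29.85
position: [0.5132, -0.4388, 0.1069]
tool_rot: [-2.934, 1.116, 0.001]
ft_force: [0.1, 0.3, -0.9]
grip_width: 0.492
grip_force: 0.0
```

Run:
```python
from h import *
st(); d=cam("scene")
# pointer white spots
for a,c,b in comps(d["img"],175,255,(140,160,180,215),3,60): print(a,c.round(1))
z=lambda im,x,y,w,h,k:cv2.resize(im[y:y+h,x:x+w],None,fx=k,fy=k,interpolation=cv2.INTER_CUBIC)
cv2.imwrite("pics/c8.png",z(d["img"],130,130,130,100,3))
u=np.array([np.cos(np.radians(-41.5)),np.sin(np.radians(-41.5))]);F=np.array([.5148,-.4373])-.067*u; print(F)
plan(((*F,.105),-131.5,0,3,0),((*F,.06),-131.5,0,3,0),q=2)
```

```text
t29.85 [ 0.5132 -0.4388  0.1069] psi -131.6 tilt -0.1 F [ 0.1  0.3 -0.9] w 42.8 gf 0.0 q [ 0.05  0.58  0.87  1.54 -0.46  1.24 -1.31]
7 [155. 196.]
12 [158.4 210.2]
[ 0.46461997 -0.39290446]
-2.33 -0.08 0.23 0 0 0 0; -2.32 -0.09 0.23 0 0 0 0; -2.33 -0.08 0.23 0 -0.01 0 0; 0.01 0 1.5 0 0 0 0; 0 0.01 1.5 0 0 0 0
0.01 0 1.5 0 0 0 0
end [ 0.4646 -0.393   0.06  ]
```

View pics/c8.png

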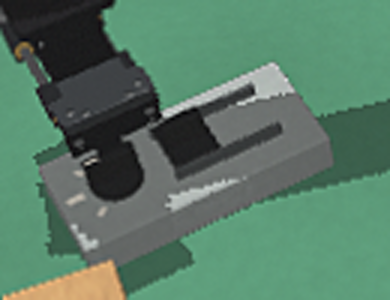

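Request:
jog_arm(rows="-2.33 -0.1 0.2 0 0 0 0; -2.33 -0.1 0.2 0 0 0 0; -2.33 -0.1 0.2 0 0 0 0; 0 0 0 0 0 0 0; 0 0 0 0 0 0 0", force=20)

```text
time: 30.52
position: [0.4644, -0.3909, 0.1011]
tool_rot: [-2.935, 1.115, -0.004]
ft_force: [0.6, -0.1, 0.4]
grip_width: 0.501
grip_force: 0.0
```

Run:
```python
from h import *
st(); d=cam("scene")
z=lambda im,x,y,w,h,k:cv2.resize(im[y:y+h,x:x+w],None,fx=k,fy=k,interpolation=cv2.INTER_CUBIC)
cv2.imwrite("pics/c9.png",z(d["img"],130,130,130,100,3))
F=np.array([.46462,-.3929])
plan(((*F,.085),-131.5,0,2,0),((*F,.0595),-131.5,0,2,0),q=2)
```

```text
t30.52 [ 0.4644 -0.3909  0.1011] psi -131.6 tilt 0.1 F [ 0.6 -0.1  0.4] w 43.6 gf 0.0 q [-0.08  0.44  0.92  1.74 -0.38  1.16 -1.34]
0.07 0.06 0.79 0 0 0 0; 0.07 0.06 0.8 0 0 0 0; 0 0 1.27 0 0 0 0; 0 0.01 1.28 0 0 0 0
end [ 0.4646 -0.3929  0.0595]
```

View pics/c9.png

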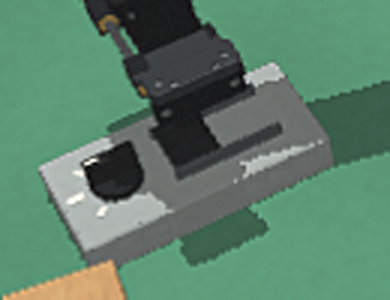

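The pointer at (92,160) sits along the box as at the start, so the selector is at the middle mark. Now I grip the fin and slide the guard open.

Request:
jog_arm(rows="0.1 0.05 0.8 0 0 0 0; 0.1 0.05 0.8 0 0 0 0; 0 0 1.3 0 0 0 0; 0 0 1.2 0 0 0 0.4; 0 0 0 0 0 0 1")

```text
time: 31.2
position: [0.4633, -0.3914, 0.0575]
tool_rot: [-2.934, 1.115, 0.004]
ft_force: [-0.2, 0.3, 0.2]
grip_width: 0.351
grip_force: 0.0
```

Request:
jog_arm(rows="0 0 0 0 0 0 1; 0 0 0 0 0 0 1; 0 0 0 0 0 0 1; 0 0 0 0 0 0 1")

```text
time: 31.7
position: [0.4643, -0.3926, 0.0595]
tool_rot: [-2.935, 1.115, -0.001]
ft_force: [-0.9, -1.5, 1.6]
grip_width: 0.135
grip_force: 20.0
```

Request:
jog_arm(rows="-1 0 0 0 0 0 1; -1 0 0 0 0 0 1; -1 0 0 0 0 0 1; -1 0 0 0 0 0 1; -0.9 0 0 0 0 0 1")

```text
time: 32.33
position: [0.4271, -0.3595, 0.0595]
tool_rot: [-2.935, 1.115, -0.001]
ft_force: [-0.2, -2.2, 4.7]
grip_width: 0.135
grip_force: 20.0
```

Request:
jog_arm(rows="-0.1 0 0 0 0 0 1; 0 0 0 0 0 0 1")

```text
time: 32.58
position: [0.4269, -0.3593, 0.0595]
tool_rot: [-2.935, 1.115, -0.001]
ft_force: [0.6, -3.1, 5.9]
grip_width: 0.14
grip_force: 20.0
```

Run:
```python
from h import *
st()
```

```text
t32.58 [ 0.4269 -0.3593  0.0595] psi -131.6 tilt -0.0 F [ 0.6 -3.1  5.9] w 12.2 gf 20.0 q [-0.14  0.38  0.94  1.89 -0.36  1.04 -1.34]
```

Request:
jog_arm(rows="-0.2 0 0 0 0 0 1; 0 0 0 0 0 0 1")

```text
time: 32.83
position: [0.4268, -0.3592, 0.0595]
tool_rot: [2.937, -1.116, 0.006]
ft_force: [4.2, -6.3, 0.3]
grip_width: 0.14
grip_force: 20.0
```

Request:
jog_arm(rows="0 0 0 0 0 0 0; 0 0 0 0 0 0 0; 0 0 0 0 0 0 0; 0 0 -2 0 0 0 0.3; 0 0 -2 0 0 0 1")

```text
time: 33.45
position: [0.4253, -0.358, 0.1007]
tool_rot: [-2.934, 1.116, -0.001]
ft_force: [-0.4, 0.2, -0.7]
grip_width: 0.329
grip_force: 0.0
```

Request:
jog_arm(rows="2 0 0 0 0 0 1; 2.2 0 0 0 0 0 1; 1 0 0 0 0 0 1; 0 0 0 0 0 0 1; 0 0 0 0 0 0 1")

```text
time: 34.08
position: [0.4635, -0.3919, 0.0992]
tool_rot: [-2.934, 1.115, 0.001]
ft_force: [0.1, -0.1, -0.7]
grip_width: 0.008
grip_force: 0.0
```

Run:
```python
from h import *
st(); o=shot("5")
z=lambda im,x,y,w,h,k:cv2.resize(im[y:y+h,x:x+w],None,fx=k,fy=k,interpolation=cv2.INTER_CUBIC)
cv2.imwrite("pics/c10.png",np.hstack([z(o["scene"]["img"],130,130,130,100,3),z(o["top"]["img"],410,225,130,100,3)]))
plan(((.4646,-.3929,.08),-131.6,0,1,1),((.4646,-.3929,.0415),-131.6,0,5,1),q=2)
```

```text
t34.08 [ 0.4635 -0.3919  0.0992] psi -131.6 tilt -0.1 F [ 0.1 -0.1 -0.7] w 0.7 gf 0.0 q [-0.08  0.45  0.93  1.73 -0.39  1.16 -1.33]
0.15 0.03 1.91 0 0 0 1; 0 0 0.77 0 0 0 1; 0 0 0.77 0 0 0 1; 0.01 0.01 0.77 0 0 0 1; 0 0 0.77 0 0 0 1
0 0 0.77 0 0 0 1
end [ 0.4646 -0.3929  0.0415]
```

View pics/c10.png

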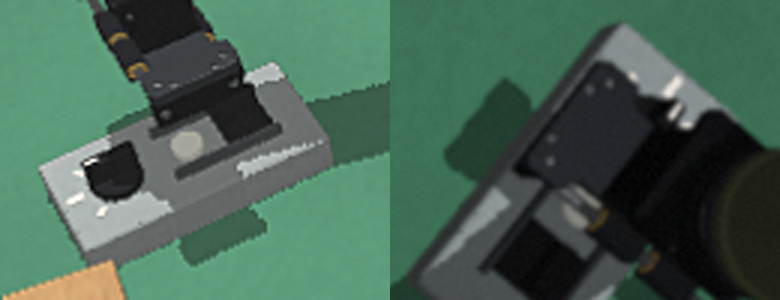

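Run:
```python
from h import *
import pickle
d=pickle.load(open("scene5.pkl","rb")); print(onz(d,130+187/3,130+145/3,.048))
```

```text
[ 0.46826618 -0.38964127  0.048     ]
```

Request:
jog_arm(rows="0.15 0 1.9 0 0 0 1; 0 0 1.2 0 0 0 1; 0 0 1 0 0 0 1; 0 0 0 0 0 0 1; 0 0 0 0 0 0 1")

```text
time: 34.8
position: [0.4653, -0.3934, 0.0582]
tool_rot: [-2.935, 1.115, -0.0]
ft_force: [0.5, -0.5, 0.8]
grip_width: 0.005
grip_force: 0.0
```

Request:
jog_arm(rows="0 0 0.5 0 0 0 1; 0 0 0.4 0 0 0 1; 0 0 0.4 0 0 0 1; 0 0 0.3 0 0 0 1; 0 0 0 0 0 0 1")

```text
time: 35.42
position: [0.4654, -0.3931, 0.0425]
tool_rot: [-2.934, 1.115, -0.0]
ft_force: [-2.0, 1.4, 4.7]
grip_width: 0.005
grip_force: 2.6
```

Request:
jog_arm(rows="0 0 0 0 0 0 1")

```text
time: 35.55
position: [0.4654, -0.3931, 0.0425]
tool_rot: [-2.934, 1.115, -0.0]
ft_force: [-0.2, 2.1, 4.4]
grip_width: 0.006
grip_force: 2.6
```

Nearly at the bottom. I'll press on until the force shows the hard stop.

Request:
jog_arm(rows="0 0 0.1 0 0 0 1; 0 0 0.1 0 0 0 1; 0 0 0 0 0 0 1; 0 0 0 0 0 0 1")

```text
time: 36.05
position: [0.4655, -0.3931, 0.0423]
tool_rot: [-2.933, 1.115, -0.001]
ft_force: [-4.4, 4.5, 17.5]
grip_width: 0.007
grip_force: 8.8
```

Request:
jog_arm(rows="0 0 -1 0 0 0 1; 0 0 -2.5 0 0 0 1; 0 0 -2.5 0 0 0 0; -2.5 0 0 0 0 0 0; -2.6 0 0 0 0 0 0")

```text
time: 36.67
position: [0.4267, -0.3593, 0.1001]
tool_rot: [-2.935, 1.116, -0.001]
ft_force: [0.2, 0.8, 0.1]
grip_width: 0.263
grip_force: 0.0
```

Request:
jog_arm(rows="0 0 0 0 0 0 0; 0 0 0 0 0 0 0")

```text
time: 36.92
position: [0.4279, -0.3596, 0.1003]
tool_rot: [-2.935, 1.114, -0.002]
ft_force: [0.8, 0.4, 0.2]
grip_width: 0.461
grip_force: 0.0
```

Run:
```python
from h import *
st()
plan(((.4270,-.3593,.08),-131.6,0,1,0),((.4270,-.3593,.0595),-131.6,0,1,0),q=2)
```

```text
t36.92 [ 0.4279 -0.3596  0.1003] psi -131.6 tilt 0.0 F [0.8 0.4 0.2] w 40.1 gf 0.0 q [-0.18  0.33  0.98  1.86 -0.31  1.12 -1.38]
-0.09 0.05 2.03 0 0 0 0; 0 0 2.05 0 0 0 0
end [ 0.427  -0.3593  0.0595]
```

Request:
jog_arm(rows="-0.1 0 2 0 0 0 0; 0 0 1 0 0 0 0; 0 0 1.1 0 0 0 0.4; 0 0 0 0 0 0 1; 0 0 0 0 0 0 1")

```text
time: 37.55
position: [0.4264, -0.3589, 0.0592]
tool_rot: [-2.934, 1.116, -0.0]
ft_force: [0.1, 0.4, -0.8]
grip_width: 0.242
grip_force: 0.0
```

Request:
jog_arm(rows="0 0 0 0 0 0 1; 0 0 0 0 0 0 1; 1 0 0 0 0 0 1; 1 0 0 0 0 0 1; 1 0 0 0 0 0 1")

```text
time: 38.17
position: [0.4496, -0.3795, 0.0595]
tool_rot: [-2.935, 1.115, -0.001]
ft_force: [-1.7, -0.1, 6.4]
grip_width: 0.137
grip_force: 20.0
```

Request:
jog_arm(rows="1 0 0 0 0 0 1; 0.9 0 0 0 0 0 1; 0.1 0 0 0 0 0 1; 0 0 0 0 0 0 1")

```text
time: 38.67
position: [0.464, -0.3923, 0.0595]
tool_rot: [-2.934, 1.115, 0.001]
ft_force: [-2.4, 1.8, 7.8]
grip_width: 0.136
grip_force: 20.0
```

Request:
jog_arm(rows="0.2 0 0 0 0 0 1; 0 0 0 0 0 0 1; 0 0 0 0 0 0 1")

```text
time: 39.05
position: [0.464, -0.3923, 0.0595]
tool_rot: [-2.932, 1.115, 0.006]
ft_force: [-6.7, 6.6, 11.6]
grip_width: 0.135
grip_force: 20.0
```

The closed stop is felt. Release, withdraw and verify.

Request:
jog_arm(rows="0 0 0 0 0 0 0; 0 0 0 0 0 0 0; 0 0 0 0 0 0 0; 0 0 -2 0 0 0 0; 0 0 -3 0 0 0 0")

```text
time: 39.67
position: [0.4649, -0.3931, 0.11]
tool_rot: [-2.934, 1.115, 0.002]
ft_force: [0.3, -0.4, -0.4]
grip_width: 0.489
grip_force: 0.0
```

Request:
jog_arm(rows="0 0 -4 0 0 0 0; -3 -3 -2 0 0 0 0; -2 -4 0 0 0 0 0; 0 -4 0 0 0 0 0; 0 0 0 0 0 0 0")

```text
time: 40.3
position: [0.504, -0.2741, 0.1705]
tool_rot: [-2.936, 1.104, -0.003]
ft_force: [0.2, 0.1, 0.3]
grip_width: 0.498
grip_force: 0.0
```

Request:
jog_arm(rows="0 0 0 0 0 0 0")

```text
time: 40.42
position: [0.5007, -0.2788, 0.1703]
tool_rot: [-2.935, 1.116, -0.002]
ft_force: [-0.4, -0.2, -0.6]
grip_width: 0.498
grip_force: 0.0
```

Run:
```python
from h import *
st(); o=shot("6"); ribs(o,.076)
z=lambda im,x,y,w,h,k:cv2.resize(im[y:y+h,x:x+w],None,fx=k,fy=k,interpolation=cv2.INTER_CUBIC)
cv2.imwrite("pics/c11.png",np.vstack([z(o["scene"]["img"],130,130,370,210,2),]))
```

```text
t40.42 [ 0.5007 -0.2788  0.1703] psi -131.6 tilt 0.0 F [-0.4 -0.2 -0.6] w 43.3 gf 0.0 q [-0.37  0.28  0.98  1.75 -0.24  1.25 -1.63]
rib 114 [354.  196.3] [0.4378 0.0292] [0.0324 0.0527] ang -84.6
rib 169 [378.4 256.1] [0.5843 0.1226] [0.0647 0.017 ] ang -5.5
rib 184 [433.7 273.2] [0.5957 0.2491] [0.0635 0.0169] ang -5.0
rib 137 [153.  335.6] [ 0.9033 -0.2831] [0.0401 0.0181] ang -73.5
```

View pics/c11.png

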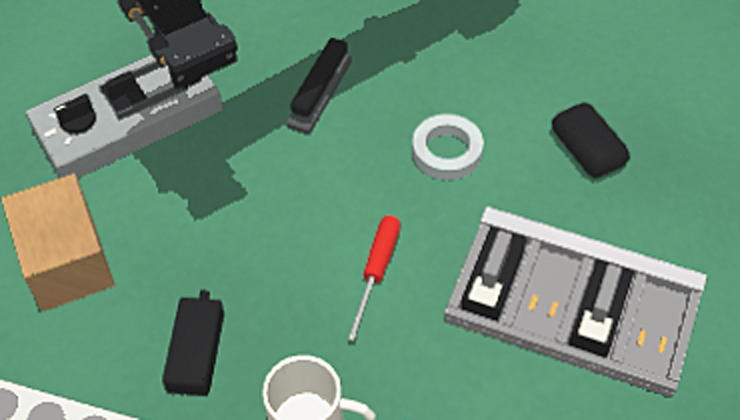

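The picture shows both cartridges home at (495,265) and (605,300), the guard closed at (125,92), and the selector in the middle at (75,115). The other things on the desk have not moved.

```bash
python3 -c "
from bench import ticket
print(ticket.close_job())"
```

```text
the job is handed in; nothing more can be done
None
```

I handed the job in at about 40 s: selector off, both cartridges found on the desk home in bays 0 and 2, selector at middle, start button pressed fully down and released, and guard closed again; the last picture and the contact forces agree, but no verdict came back.

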